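Tip out a measured lot

ROBOT

A 7-joint arm with a two-finger parallel gripper is mounted at the origin on the work surface. World frame = base frame: x ahead of the robot, y to its left, z up, the work surface at z = 0. Lengths are in m, angles in rad, forces in N, time in s.
With the tool pointing down it reaches from about 0.35 to 0.9 m from the base axis. Payload 19.9 kg.
Tool frame: the origin (TCP) lies midway between the tips of the shut fingers; the grasp point (between the pads) lies 19 mm behind it; z points along the fingers, y is the line along which they close (so a half turn about z gives the same grasp; the last joint's range is limited). The gripper opens to 94 mm and grips with 3 to 60 N. Pads are 16 mm wide; open, the fingers measure 119 mm over their backs; the gripper's body (75 mm by 177 mm) begins 78 mm behind the grasp point.
Start: joints at [1.179, 0.417, -0.01, 1.614, 0.005, 1.111, -0.053], TCP at [0.215, -0.587, 0.205] pointing down, gripper open.
Joint ranges: [-2.81, 2.81], [-0.39, 2.02], [-1.27, 1.25], [0.06, 2.57], [-1.19, 4.33], [0.19, 2], [-2.82, 2.82]. Speed limits (rad/s): [1.89, 1.89, 2.39, 2.39, 3.01, 3.01, 3.01].

INTERFACE

Orientations are given as a rotation vector (axis times angle).
In Python, from bench import * gives the robot as it stands. The module is installed in compiled form; this text tells all that it offers. Calls block until the motion is done:
- move_to(position, orientation): joint-space move of the TCP to a pose.
- move_straight(position, orientation=None, vel=0.15, guard=None): straight line of the TCP; orientation=None keeps the orientation; vel is the mean speed in m/s. With guard (N) it stops when the force on the tool has changed by that much, and returns True; else False.
- goto_joints(angles): joint-space move.
- set_gripper(opening, strength=None): finger opening in m; strength is the grip in N (None keeps the last); returns when the fingers have stopped.
- wait(seconds).
- solve_ik(position, orientation): joint angles nearest the present ones, or None.
- snapshot(name): name is "scene" or "top" or "wrist"; returns the picture (400x640x3 uint8, red, green, blue); there is no depth.
- calibration(name): a dict with "fovy" (degrees; the focal length in pixels is half the picture's height over the tangent of half this angle, whatever the lens; pixels are square), "cx", "cy" (the principal point, pixels), "position" and "orientation" of the camera in the world. Camera axes: x right, y up, looking along -z (the intrinsics and any distortion apply to the point x, -y, -z); pixel columns grow to the right and rows downward; lengths in m; the calibration is good to about 2 mm. The wrist camera is an equidistant fisheye: a pixel r from the principal point sees the ray r / f radians off the axis. A picture is of the moment at which its call begins: read the wrist's pose just before it. calibration takes no time and is no camera call; for the wrist camera it gives the pose at the moment of the call.
A pose or a line that the arm cannot do raises PlanningError and nothing moves.
- hand_in(): hands the job in; it is judged then, once.
Readings, each from a call of its own:
- read_t(): time.
- read_joint_pos(): joint angles.
- read_joint_velocities(): joint speeds.
- read_joint_efforts(): joint torques, N m.
- read_eef_pos(): TCP position.
- read_tool_rot(): TCP orientation.
- read_force(): force on the tool from outside, world axes, zero at the start.
- read_wrist_torque(): the same for the moment, N m.
- read_width(): finger opening in m.
- read_gripper_force(): force on a finger pad.
Only numpy, scipy, OpenCV 4.12 (cv2) and the standard library are available. Lean on these libraries where they do the work, as an engineer would, in place of code of your own. Each camera call takes 0.05 s, during which the arm holds its last target. There are 200 camera calls.

TASK

The last block of this lot has just passed on the green bench micrometer: lift it out, set it down on the grey pad and let go so that you can take it again by its ends (there is no room for fingers beside it in the trough), and lay it gently, without dropping it, in the steel tipping trough behind the two blocks already there. Then push the trough's edge down at its open end and hold it down until all three blocks have slid into the blue box, and let the trough come back level. Leave the rejected block, the hand micrometers, the pens and the setting rod where they are.

Things in the scene. Friction and masses are not known exactly. Their poses are not given: they have to be found in the camera images.
- block_c (a point): The block to be moved, at the start on the micrometer's work table: machined aluminium block, 48 x 30 x 36 mm (x, y, z), about 125 g, bored along y; this point is its centre, 18 mm above its underside; x is its long axis (the measuring axis at the start). The measuring faces (16 mm across, tops 4 mm below the block's top) stand 3 to 7 mm off its ends, so only its long sides (30 mm apart) are free to hold.
- lot_a_c (a point): First block of the lot, in the trough next to the open end: the same machined aluminium block, 48 x 30 x 36 mm (x, y, z), about 125 g, bored along y; this point is its centre, 18 mm above its underside; x is its long axis, along the trough.
- lot_b_c (a point): Second block of the lot, in the trough behind the first, its centre 10 to 24 mm from the pivot on the open-end side: the same machined aluminium block, 48 x 30 x 36 mm (x, y, z), about 125 g, bored along y; this point is its centre, 18 mm above its underside; x is its long axis, along the trough.
- bench_mic: Green bench micrometer, fixed, 270 x 85 mm base, 26 mm high; origin at the centre of its underside, x is the measuring axis. Towers 50 x 52 mm, 107 mm high, centred 85 mm either side of the origin along x, the thimble reaches to x = +191 mm. The work table in the middle is 40 x 24 mm, its top 55 mm above the bench.
- pad: Grey felt pad on the bench, fixed, 130 x 130 mm, 4 mm thick; origin at the centre of its underside.
- station: Grey base plate (480 x 124 x 8 mm) that carries the tipping trough and the blue box, fixed; origin on the bench straight under the trough's pivot, x points along the trough from the open end to the closed end. The plate reaches from x = -305 to +175 mm.
- trough (a joint): Tilt of the trough: 0 level at rest, grows as the open end goes down, stop at 0.58 rad. A counterweight under the closed end brings it back level by itself; it takes 3 to 7 N down on the edge 110 mm from the pivot. The blocks begin to slide at 0.18 to 0.27 rad. The hinge is slightly damped.
- trough_mid (a point): Point on the trough's floor, centre line, 10 mm over the pivot axis, 170 mm over the bench when level; tilts with it; x to the closed end, y across, z up. Channel 40 mm wide, walls 50 mm high, 3 mm thick; floor from x = -125 mm (open end) to +149 mm (end wall), empty from 20 to 149 mm for the third block. Each wall's top is folded outward into a level edge 18 mm wide (y = 23 to 41 mm).
- edge_left (a point): Point to push, on top of the +y folded edge of the trough, on a yellow strip, 110 mm from the pivot towards the open end (x = -110, y = +32, z = +50 mm from trough_mid). Moves with the trough, on a circle about the pivot; goes down about 70 mm over the whole stroke.
- edge_right (a point): The same point on the -y folded edge (x = -110, y = -32, z = +50 mm from trough_mid).
- box_in (a point): Middle of the blue box that takes the passed lot, 11 mm above the bench; x and y as the trough. The box is fixed under the open end of the trough, 185 x 104 mm inside (x, y), its rim 67 mm above this point. A slippery dark plate inside slopes down from its trough side to its far side, so that blocks slide on to the far end.
- reject: Rejected block, the same kind, in the red box (120 x 90 x 45 mm): bystander, leave alone. Origin at the centre of its underside.
- mic_a: Hand-held outside micrometer lying on the bench, about 180 x 75 x 24 mm: bystander. Origin on the bench between its measuring faces.
- mic_b: A second, larger hand-held micrometer on the bench: bystander. Origin on the bench between its measuring faces.
- pen_a: Blue pen, 138 mm long, on the bench: bystander. Origin under its middle.
- pen_b: A second blue pen: bystander. Origin under its middle.
- setting_rod: Micrometer setting rod with a black sleeve, 100 mm long, 20 mm thick, on the bench: bystander. Origin under its middle.
Not all that is in view belongs to the job. Leave any brown, orange or yellow look-alike of the part that bears block_c alone.

How it is judged:
On the way, in this order (a step that is already met when the one before it is completed fails the run):
1. the measured block lies on the grey pad, let go (horizontal distance between block_c and pad below 0.065 m and height (world z) of block_c below 0.027 m and angle between block_c's own z axis and vertical below 0.1 rad and contact force between the fingers and block below 0.2 N and linear speed of block below 0.03 m/s), for 0.1 s.
2. the block lies flat in the level trough behind the other two, let go (x of block_c in the frame of trough_mid between 0.02 and 0.15 m and y of block_c in the frame of trough_mid between -0.02 and 0.02 m and z of block_c in the frame of trough_mid between 0.01 and 0.024 m and x of lot_a_c in the frame of trough_mid between -0.13 and 0.15 m and y of lot_a_c in the frame of trough_mid between -0.02 and 0.02 m and z of lot_a_c in the frame of trough_mid between 0.01 and 0.024 m and x of lot_b_c in the frame of trough_mid between -0.13 and 0.15 m and y of lot_b_c in the frame of trough_mid between -0.02 and 0.02 m and z of lot_b_c in the frame of trough_mid between 0.01 and 0.024 m and angle between block_c's own z axis and vertical below 0.12 rad and value of joint trough below 0.06 rad and contact force between the fingers and block below 0.2 N and linear speed of block below 0.03 m/s), for 0.2 s.
3. the trough is held tipped and all three blocks have slid into the blue box (x of block_c in the frame of box_in between -0.095 and 0.095 m and y of block_c in the frame of box_in between -0.055 and 0.055 m and z of block_c in the frame of box_in between 0.005 and 0.085 m and x of lot_a_c in the frame of box_in between -0.095 and 0.095 m and y of lot_a_c in the frame of box_in between -0.055 and 0.055 m and z of lot_a_c in the frame of box_in between 0.005 and 0.085 m and x of lot_b_c in the frame of box_in between -0.095 and 0.095 m and y of lot_b_c in the frame of box_in between -0.055 and 0.055 m and z of lot_b_c in the frame of box_in between 0.005 and 0.085 m and value of joint trough above 0.12 rad), for 0.1 s.
At the end, for the whole second after the job is handed in: All three blocks lie at rest inside the blue box (centres between its walls and less than 85 mm above box_in) and the trough is back level (within 0.05 rad) (x of block_c in the frame of box_in between -0.095 and 0.095 m and y of block_c in the frame of box_in between -0.055 and 0.055 m and z of block_c in the frame of box_in between 0.005 and 0.085 m and x of lot_a_c in the frame of box_in between -0.095 and 0.095 m and y of lot_a_c in the frame of box_in between -0.055 and 0.055 m and z of lot_a_c in the frame of box_in between 0.005 and 0.085 m and x of lot_b_c in the frame of box_in between -0.095 and 0.095 m and y of lot_b_c in the frame of box_in between -0.055 and 0.055 m and z of lot_b_c in the frame of box_in between 0.005 and 0.085 m and value of joint trough below 0.05 rad and linear speed of each of block, lot_a, lot_b below 0.02 m/s); the robot touches nothing.
It fails at once if the measured block is let go in mid-air, more than 1 cm above where it would rest, over the pad or in the level trough (contact force between the fingers and block below 0.05 N and ((horizontal distance between block_c and pad below 0.08 m and height (world z) of block_c above 0.032 m) or (x of block_c in the frame of trough_mid between -0.13 and 0.15 m and y of block_c in the frame of trough_mid between -0.02 and 0.02 m and z of block_c in the frame of trough_mid above 0.028 m and value of joint trough below 0.05 rad))).
It fails at once if a bystander is moved by more than 2 cm (distance of any of reject, mic_a, mic_b, pen_a, pen_b, setting_rod from where it was at the start of the episode above 0.02 m).
It also fails if it takes over 62 s, if anything falls off the work surface, if the arm or the gripper's body presses on something with over 40 N, if the wrist force passes 120 N, or if a joint passes its speed limit or range.

## Working session

There is one attempt and no reset: what is moved stays moved. The work goes in short steps, each a Python script; the robot and the scene stay as the last script left them, time stands still between calls to the robot, and variables do not carry over. Pictures are saved under pics/ and viewed, at most 10 in all, crops included, and the job is handed in when it is done.

```bash
mkdir -p pics; cat > h.py <<'E'
from bench import *
import numpy as np, cv2
from scipy.spatial.transform import Rotation as R
def rot(cal):
    o=np.array(cal["orientation"],float)
    return o if o.shape==(3,3) else (R.from_rotvec(o).as_matrix() if o.size==3 else None)
def ray(cal,u,v,fish=False):
    f=200/np.tan(np.radians(cal["fovy"])/2)
    a=np.array([u-cal["cx"],v-cal["cy"]],float)
    if fish:
        r=np.hypot(*a);t=r/f
        d=np.array([a[0]/max(r,1e-9)*np.sin(t),-a[1]/max(r,1e-9)*np.sin(t),-np.cos(t)])
    else: d=np.array([a[0]/f,-a[1]/f,-1.])
    return np.array(cal["position"]),rot(cal)@d
def onz(cal,u,v,z,fish=False):
    p,d=ray(cal,u,v,fish); return p+d*(z-p[2])/d[2]
def proj(cal,P,fish=False):
    f=200/np.tan(np.radians(cal["fovy"])/2)
    c=rot(cal).T@(np.array(P)-np.array(cal["position"])); x,y,z=c[0],-c[1],-c[2]
    if fish:
        r=np.hypot(x,y);t=np.arctan2(r,z);return cal["cx"]+f*t*x/max(r,1e-9),cal["cy"]+f*t*y/max(r,1e-9)
    return cal["cx"]+f*x/z,cal["cy"]+f*y/z
def save(n,im): cv2.imwrite(f"pics/{n}.png",cv2.cvtColor(im,cv2.COLOR_RGB2BGR))
def down(a): # tool down; tool y axis (closing line) at world angle a
    y=np.array([np.cos(a),np.sin(a),0]);z=np.array([0,0,-1.]);x=np.cross(y,z)
    return R.from_matrix(np.c_[x,y,z]).as_rotvec()
E
python3 - <<'E'
from h import *
for n in("scene","top","wrist"):
    im=snapshot(n);print(n,im.shape,calibration(n))
    save(n,im)
a,b=cv2.imread("pics/scene.png"),cv2.imread("pics/top.png")
E
```

```text
scene (400, 640, 3) {'fovy': 45.25803113413174, 'cx': 321.5145629355362, 'cy': 190.97527659628742, 'position': array([1.48611009, 0.19720236, 1.03703027]), 'orientation': array([0.58707006, 0.75648019, 1.67549154])}
top (400, 640, 3) {'fovy': 51.26704315059042, 'cx': 312.5232176869898, 'cy': 201.9107186964098, 'position': array([ 0.30295501, -0.0260976 ,  1.52780104]), 'orientation': array([ 0.15572632, -0.13198875, -1.57210864])}
wrist (400, 640, 3) {'fovy': 65.70646984690485, 'cx': 319.44016078941746, 'cy': 197.95363083312958, 'position': array([ 0.28188566, -0.56187707,  0.38479411]), 'orientation': array([-0.21624444,  0.15265482, -1.21231799])}
```

View pics/top.png

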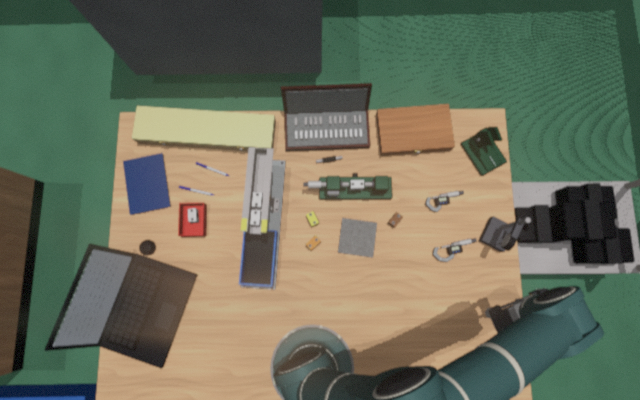

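View pics/scene.png

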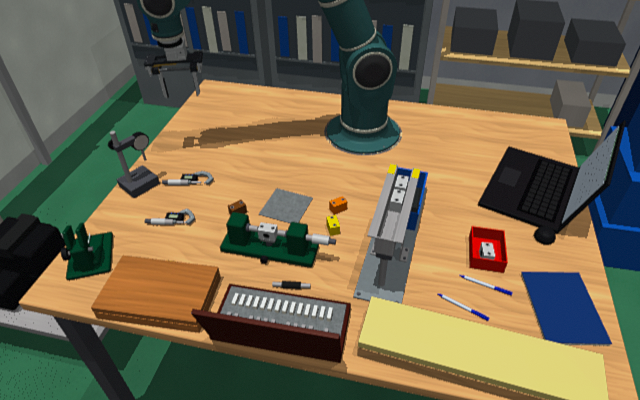

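The top view shows the mic with the silver block at (357,184), the pad at (357,238), the trough from (258,148) to (256,230) with the lot blocks at (257,200) and (255,217), and the blue box at (260,260). In the scene view the block on the mic is at (268,232).

Candidates (top-view pixels): silver block on the mic (357,184), lot blocks (257,200) and (255,217), reject in the red box (193,215), orange (313,243), yellow (312,219) and brown (395,220). I choose the silver block between the mic faces and will check it in a close crop.

```bash
python3 - <<'E'
from h import *
t=calibration("top");s=calibration("scene")
for n,u,v,z in[("blk",357,184,.091),("pad",357,238,.004),("lotb",257,200,.206),("lota",255,217,.206),("troughclosed",258,149,.22),("open",256,231,.22),("micL",304,184,.08),("towerR",380,187,.107),("towerL",333,187,.107)]:
    print(n,onz(t,u,v,z).round(3))
print(onz(s,268,228,.091).round(3))
# wrist camera offset in tool
c=calibration("wrist");T=R.from_rotvec(read_tool_rot())
print("cam in tool",T.inv().apply(c["position"]-read_eef_pos()).round(4), (T.inv()*R.from_rotvec(c["orientation"])).as_matrix().round(3))
# go look over the mic
b=onz(t,357,184,.091)
for a in (np.pi/2,-np.pi/2,):
    q=solve_ik([b[0],b[1],.30],down(a));print(a,q)
im=snapshot("top");cr=cv2.resize(im[130:290,230:410],None,fx=4,fy=3.7,interpolation=cv2.INTER_CUBIC);save("topcrop",cr)
E
```

```text
blk [ 0.632 -0.162  0.091]
pad [ 0.45  -0.166  0.004]
lotb [0.555 0.173 0.206]
lota [0.5   0.178 0.206]
troughclosed [0.723 0.171 0.22 ]
open [0.453 0.172 0.22 ]
micL [0.636 0.025 0.08 ]
towerR [ 0.617 -0.24   0.107]
towerL [ 0.618 -0.077  0.107]
[ 0.638 -0.159  0.091]
cam in tool [ 0.0716 -0.0004 -0.1798] [[ 0.001  0.969  0.246]
 [ 1.    -0.001  0.   ]
 [ 0.     0.246 -0.969]]
1.5707963267948966 [ 0.67490964  0.48271814 -0.69168457  1.40086232  0.30715041  1.36682253
  1.54865907]
-1.5707963267948966 [ 0.40075362  0.41696851 -0.2781607   1.4113901   0.11478652  1.32909547
 -1.4530271 ]
```

View pics/topcrop.png

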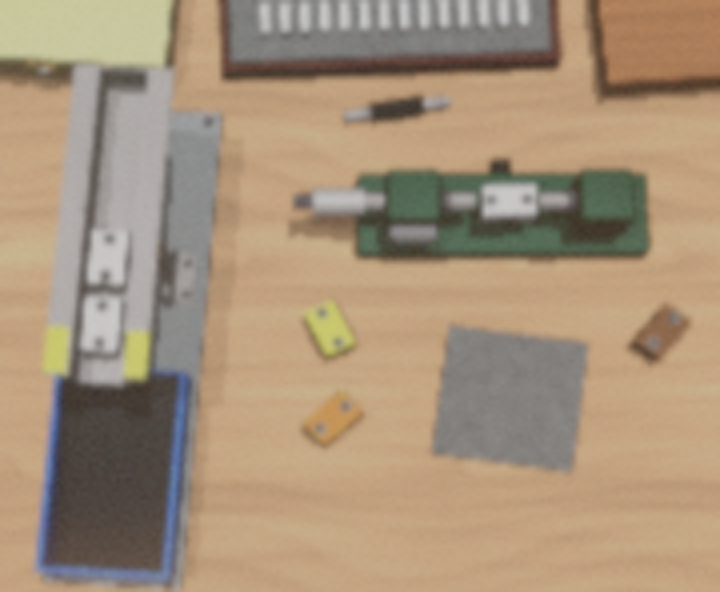

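The crop confirms the silver block with two holes, between the anvils on the green mic at crop (510,200). The yellow, orange and brown look-alikes lie loose on the bench. Next I hover over the block and look with the wrist camera.

```bash
python3 - <<'E'
from h import *
P=[0.634,-0.161,0.20]
for a in(0,np.pi):
    q=solve_ik(P,down(a));print(a,None if q is None else np.round(q,2))
best=min((q for q in (solve_ik(P,down(a)) for a in(0,np.pi)) if q is not None),key=lambda q:abs(q-read_joint_pos()).max())
t0=read_t();goto_joints(best);print("t",t0,read_t(),read_eef_pos().round(4))
im=snapshot("wrist");np.save("w1.npy",im);c=calibration("wrist");save("w1",im)
import pickle;pickle.dump(c,open("w1.pkl","wb"))
print(proj(c,P,True),proj(c,[.634,-.161,.091],True))
E
```

```text
0 [ 0.57  0.52 -0.52  1.53  0.27  1.16 -0.  ]
3.141592653589793 [-0.48  0.72  1.08  1.57 -0.65  1.26 -2.44]
t 0.2 2.3417 [ 0.6336 -0.1625  0.1999]
(np.float64(319.3992488310174), np.float64(236.59255717956276)) (np.float64(319.47979294097837), np.float64(195.0450185228851))
```

View pics/w1.png

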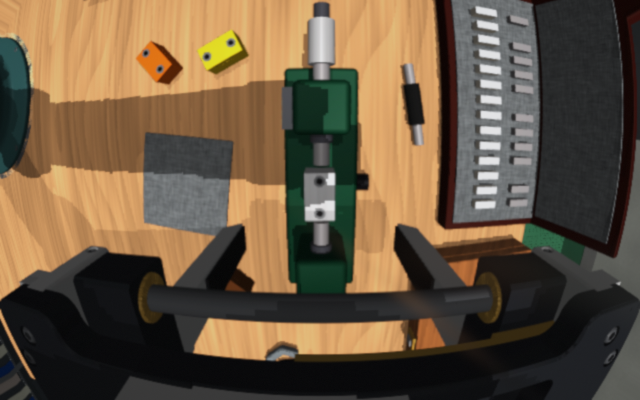

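The wrist view shows the block at (320,195) between the two anvils, with free long sides left and right, and the pad at (187,184). I compute the block's pose by masking and ray casting.

```bash
cat >> h.py <<'E'
def rect(im,cal,box,z,fish,mask):
    u0,u1,v0,v1=box; m=np.zeros(im.shape[:2],np.uint8); m[v0:v1,u0:u1]=mask(im[v0:v1,u0:u1].astype(int))
    m=cv2.morphologyEx(m,cv2.MORPH_CLOSE,np.ones((7,7))); m=cv2.morphologyEx(m,cv2.MORPH_OPEN,np.ones((3,3)))
    k=max(cv2.findContours(m,cv2.RETR_EXTERNAL,cv2.CHAIN_APPROX_NONE)[0],key=cv2.contourArea)
    P=np.array([onz(cal,u,v,z,fish)[:2] for u,v in k[:,0,:]+0.0])
    (c,wh,_)=cv2.minAreaRect((P*1000).astype(np.float32)); B=cv2.boxPoints(cv2.minAreaRect((P*1000).astype(np.float32)))
    e=[B[1]-B[0],B[2]-B[1]]; l=max(e,key=np.linalg.norm); 
    return np.array(c)/1000,sorted(wh),np.arctan2(l[1],l[0])%np.pi,k[:,0,:].mean(0)
bright=lambda t:lambda a:((a.min(2)>t)&(a.max(2)-a.min(2)<30)).astype(np.uint8)
E
python3 - <<'E'
from h import *
import pickle
im=np.load("w1.npy");c=pickle.load(open("w1.pkl","rb"))
for t in(120,150,180):
    try: print(t,rect(im,c,(295,345,170,222),.091,True,bright(t)))
    except Exception as e: print(t,e)
grey=lambda a:((a.max(2)-a.min(2)<22)&(a.min(2)>60)).astype(np.uint8)
print("pad",rect(im,c,(130,245,120,245),.004,True,lambda a:((a.max(2)-a.min(2)<25)&(a.min(2)>25)).astype(np.uint8)))
# axis by spindle tip and anvil on axis z=.055+.018.. 
for uv in[(320,40),(321,150),(320,235)]: print(onz(c,*uv,.079,True).round(4))
print(read_eef_pos(),im[195,300:342].min(1))
for r in range(200,206,2): print(im[r,135:240:4].tolist()[:3])
E
```

```text
120 (array([ 0.63397272, -0.16290387]), [28.448328018188477, 46.6652717590332], np.float32(1.5717224), array([319.46242775, 194.86127168]))
150 (array([ 0.63390088, -0.17607494]), [20.185222625732422, 28.418193817138672], np.float32(0.011586304), array([320.12962963, 211.07407407]))
180 (array([ 0.63400201, -0.1760442 ]), [18.267181396484375, 26.483715057373047], np.float32(3.140657), array([320.14705882, 210.58823529]))
pad (array([ 0.46251181, -0.17563583]), [142.4425048828125, 149.19776916503906], np.float32(2.9969559), array([191.43896104, 187.62597403]))
[ 0.6347 -0.0101  0.079 ]
[ 0.6355 -0.1189  0.079 ]
[ 0.6345 -0.2066  0.079 ]
[ 0.63363901 -0.16237012  0.1999438 ] [ 20  16  17  46  98 121 129 130 130 129 129 130 130 131 132 132 130 127
 126 126 128 128 128 127 126 126 126 128 129 129 130 129 131 127 100  59
  31  26  26  26  26  26]
[[214, 159, 102], [211, 155, 100], [171, 137, 108]]
[[214, 158, 102], [209, 154, 99], [168, 136, 106]]
[[214, 158, 101], [208, 154, 99], [162, 131, 104]]
```

The block is at (0.634, -0.163) with its axis along y, and it measures 28.4 x 46.7 mm against the true 30 x 48. Now I grasp, lift, place it on the pad at (0.451, -0.168), and look again.

```bash
python3 - <<'E'
from h import *
import pickle
o=down(0);x,y=.6343,-.163
set_gripper(.052,25)
move_straight([x,y,.11],o,vel=.2)
g=move_straight([x,y,.060],vel=.1,guard=8);print("guard",g,read_eef_pos().round(4),read_t())
set_gripper(.0,25);print("w",read_width(),read_gripper_force())
move_straight([x,y,.17],vel=.12);print("w",read_width(),read_force().round(2))
px,py=.451,-.168
move_straight([px,py,.12],o,vel=.25);move_straight([px,py,.03],vel=.15)
print("w",read_width())
g=move_straight([px,py,.0085],vel=.03,guard=3);print("guard",g,read_eef_pos().round(4))
wait(.1);set_gripper(.06);print(read_width(),read_t())
move_straight([px,py,.13],vel=.25)
for s in(1,-1):
    q=solve_ik([px,py,.14],down(s*np.pi/2));print(s,None if q is None else q.round(2))
c=calibration("wrist");im=snapshot("wrist");np.save("w2.npy",im);pickle.dump(c,open("w2.pkl","wb"));save("w2",im)
print(proj(c,[px,py,.04],True),read_t())
E
```

```text
guard False [ 0.6346 -0.1629  0.0603] 4.4417
w 0.02982791511866709 25.00085949897766
w 0.02982165606876514 [ 0.56 -0.01 -1.38]
w 0.029547418638448963
guard True [ 0.4508 -0.168   0.0091]
0.059762976193115866 9.0667
1 [ 1.02  0.35 -0.85  2.01  0.33  0.93  1.57]
-1 [ 0.53  0.25 -0.27  2.02  0.09  0.88 -1.36]
(np.float64(319.34233033740344), np.float64(201.28448853994868)) 9.75
```

View pics/w2.png

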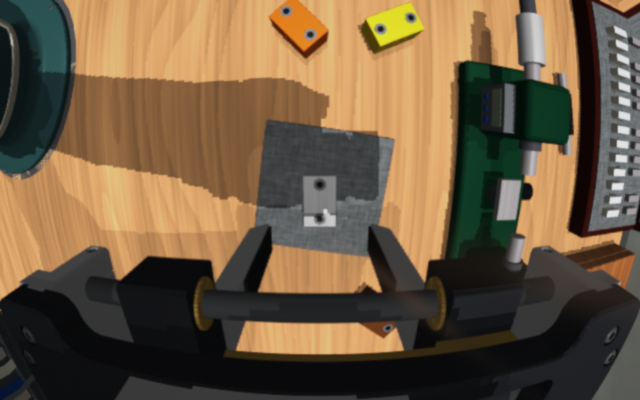

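The block lies flat on the pad at (320,201), exactly where predicted. Before regrasping, I look at the trough from above with free fingers.

```bash
python3 - <<'E'
from h import *
import pickle
move_straight([.451,-.168,.33],vel=.35)
move_to([.57,.172,.34],down(-np.pi/2));wait(.2)
c=calibration("wrist");im=snapshot("wrist");np.save("w3.npy",im);pickle.dump(c,open("w3.pkl","wb"));save("w3",im)
print(read_eef_pos().round(4),read_joint_pos().round(2),read_t())
E
```

```text
[0.57   0.1718 0.34  ] [ 0.22  0.35 -0.74  1.49  0.24  1.39 -2.11] 12.8333
```

View pics/w3.png

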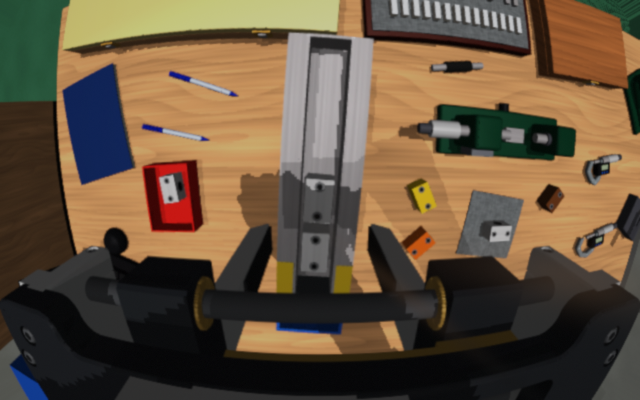

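The wrist view shows the trough from the closed end (330,40) to the yellow strips at (285,277) and (343,278). The lot blocks are at (317,200) and (313,250), and block_c on the pad is at (498,232). I extract the trough's outer edges, the strips and lot_b's rear end.

```bash
python3 - <<'E'
from h import *
import pickle
im=np.load("w3.npy");c=pickle.load(open("w3.pkl","rb"));a=im.astype(int)
low=((a[:,:,0]-a[:,:,2])<35)
L=[];Rr=[]
for v in range(50,230,10):
    row=low[v]; u=325
    # outermost contiguous grey run from 295..355 seeds
    l=295
    while row[l-3:l].any(): l-=1
    r=350
    while row[r+1:r+4].any(): r+=1
    pl,pr=onz(c,l-.5,v,.22,True),onz(c,r+.5,v,.22,True)
    L.append(pl);Rr.append(pr);print(v,l,r,pl[:2].round(4),pr[:2].round(4),"w",round(pl[1]-pr[1],4))
L=np.array(L);Rr=np.array(Rr)
for n,E in(("L",L),("R",Rr),("M",(L+Rr)/2)):
    k=np.polyfit(E[:,0],E[:,1],1);print(n,k, "y@.57",np.polyval(k,.57))
hsv=cv2.cvtColor(im,cv2.COLOR_RGB2HSV);y=cv2.inRange(hsv,(22,140,80),(34,255,255));y[:,:260]=0;y[:,370:]=0;y[:255]=0;y[300:]=0
n,lab,st,ce=cv2.connectedComponentsWithStats(y)
for i in range(1,n):
    if st[i,4]>40: print("strip",st[i],ce[i],onz(c,*ce[i],.22,True).round(4), [onz(c,u,v,.22,True)[:2].round(4) for u,v in((st[i,0],st[i,1]),(st[i,0]+st[i,2],st[i,1]+st[i,3]))])
for uv in[(290,33.5),(373,39.5)]: print("endcorner",onz(c,*uv,.22,True).round(4))
for v in(170,176,182,186,200,210): print(v,a[v,298:345,1].tolist())
print("col",[ (v,int(a[v,312,1]),int(a[v,325,1])) for v in range(160,290,3)])
E
```

```text
50 288 372 [0.7119 0.2029] [0.7129 0.121 ] w 0.0819
60 287 371 [0.7018 0.2038] [0.7026 0.1221] w 0.0817
70 286 370 [0.6918 0.2047] [0.6924 0.1231] w 0.0816
80 286 369 [0.6818 0.2047] [0.6824 0.1241] w 0.0806
90 285 369 [0.672  0.2057] [0.6725 0.1241] w 0.0816
100 284 368 [0.6622 0.2067] [0.6626 0.125 ] w 0.0816
110 284 367 [0.6525 0.2067] [0.6528 0.1259] w 0.0808
120 283 367 [0.6428 0.2078] [0.6431 0.1258] w 0.0819
130 282 366 [0.6331 0.2088] [0.6333 0.1267] w 0.0822
140 282 365 [0.6233 0.209 ] [0.6235 0.1275] w 0.0815
150 281 364 [0.6135 0.2101] [0.6137 0.1283] w 0.0819
160 281 363 [0.6037 0.2103] [0.6038 0.129 ] w 0.0813
170 280 362 [0.5938 0.2115] [0.5938 0.1298] w 0.0817
180 279 361 [0.5837 0.2128] [0.5838 0.1305] w 0.0823
190 279 360 [0.5736 0.213 ] [0.5736 0.1312] w 0.0819
200 278 359 [0.5632 0.2144] [0.5633 0.1319] w 0.0825
210 278 358 [0.5527 0.2148] [0.5528 0.1325] w 0.0822
220 278 357 [0.542  0.2152] [0.5421 0.1332] w 0.082
L [-0.07413312  0.25558637] y@.57 0.21333049559031958
R [-0.06936234  0.17087284] y@.57 0.1313363055113807
M [-0.07174045  0.21322541] y@.57 0.172333353
[... 1577 characters left out ...]
]
col [(160, 138, 136), (163, 138, 136), (166, 138, 134), (169, 137, 134), (172, 122, 132), (175, 57, 62), (178, 90, 58), (181, 170, 162), (184, 169, 150), (187, 167, 81), (190, 105, 79), (193, 81, 80), (196, 81, 80), (199, 81, 80), (202, 81, 81), (205, 80, 80), (208, 81, 80), (211, 79, 80), (214, 64, 80), (217, 59, 80), (220, 76, 80), (223, 53, 91), (226, 49, 48), (229, 48, 49), (232, 61, 55), (235, 101, 105), (238, 56, 105), (241, 55, 106), (244, 95, 106), (247, 105, 105), (250, 105, 106), (253, 105, 106), (256, 103, 105), (259, 103, 106), (262, 77, 106), (265, 26, 104), (268, 38, 104), (271, 87, 98), (274, 77, 79), (277, 18, 30), (280, 15, 15), (283, 15, 15), (286, 14, 14), (289, 15, 14)]
```

The measured trough width is 82 mm, as given. The centre line is y = 0.2132 - 0.0717x, and both trough ends put the pivot at x ≈ 0.577. I regrasp the block by its ends and place it at about +83 mm along the trough.

```bash
python3 - <<'E'
from h import *
import pickle
px,py=.4508,-.168; tx=.660; ty=.2132-.0717*tx
# plan choice
res=[]
for s in(-1,1):
    q=solve_ik([px,py,.15],down(s*np.pi/2)); print(s,None if q is None else q.round(2))
    for a in(-.0717,np.pi-.0717):
        k=solve_ik([tx,ty,.32],down(a)); print("  tr",a,None if k is None else k.round(2))
set_gripper(.072,30)
move_to([px,py,.33],down(-np.pi/2));move_straight([px,py,.05],vel=.3)
g=move_straight([px,py,.009],vel=.08,guard=6);print("guard",g,read_eef_pos().round(4),read_joint_pos().round(2))
set_gripper(0,30);print("w",read_width(),read_gripper_force())
move_straight([px,py,.32],vel=.25);print("w",read_width(),read_force().round(2),read_t())
move_to([tx,ty,.32],down(-.0717));wait(.2);print(read_eef_pos().round(4),read_joint_pos().round(2),"w",read_width(),read_t())
c=calibration("wrist");im=snapshot("wrist");np.save("w4.npy",im);pickle.dump(c,open("w4.pkl","wb"));save("w4",im)
E
```

```text
-1 [ 0.9   0.3  -0.7   2.    0.24  0.93 -1.49]
  tr -0.0717 [ 0.29  0.62 -0.97  1.28  0.5   1.49 -0.7 ]
  tr 3.0698926535897932 [ 0.34  0.66 -1.09  1.28  0.57  1.52  2.4 ]
1 [ 1.19  0.42 -1.08  1.99  0.44  0.99  1.46]
  tr -0.0717 [ 0.29  0.62 -0.97  1.28  0.5   1.49 -0.7 ]
  tr 3.0698926535897932 [ 0.34  0.66 -1.09  1.28  0.57  1.52  2.4 ]
guard False [ 0.4508 -0.1678  0.0089] [ 0.74  0.52 -0.54  2.09  0.44  0.64 -1.67]
w 0.0479377731420913 30.001143515110016
w 0.047795153158014636 [ 0.95 -0.47 -0.84] 18.25
[0.6601 0.1648 0.3204] [ 0.31  0.63 -1.    1.28  0.52  1.5  -0.71] w 0.047888155682769364 19.9167
```

View pics/w4.png

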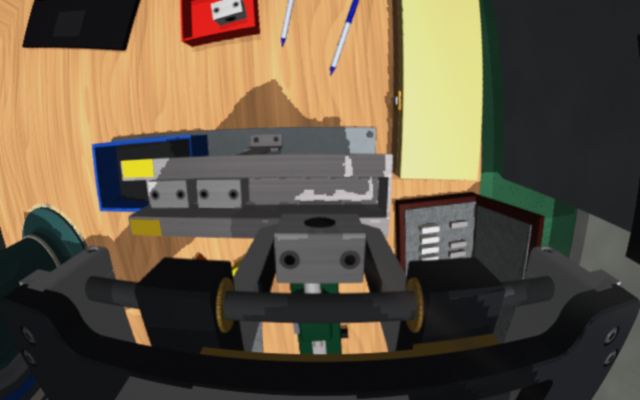

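The block is held by its ends, horizontal and parallel to the trough, with free trough floor below it at about (320,195). Inserting it now.

```bash
python3 - <<'E'
from h import *
import pickle
tx=.660; ty=.2132-.0717*tx; o=down(-.0717)
move_straight([tx,ty,.24],o,vel=.15);wait(.2)
e=np.array([tx,ty])-read_eef_pos()[:2];print("err",e.round(4),(R.from_rotvec(o).inv()*R.from_rotvec(read_tool_rot())).as_rotvec().round(4))
cx,cy=tx+e[0],ty+e[1]
g=move_straight([cx,cy,.190],vel=.08,guard=6);print("guard",g,read_eef_pos().round(4))
if not g:
    g=move_straight([cx,cy,.1735],vel=.03,guard=3);print("guard",g,read_eef_pos().round(4),read_force().round(2))
    z=read_eef_pos()[2]
    if abs(z-.175)<.004:
        wait(.1);set_gripper(.058);print("released",read_width(),read_gripper_force(),read_t())
        wait(.3);move_straight([cx,cy,.33],vel=.25)
        c=calibration("wrist");im=snapshot("wrist");np.save("w5.npy",im);pickle.dump(c,open("w5.pkl","wb"));save("w5",im);print(read_t())
E
```

```text
err [-0.0003 -0.0002] [-0.0012  0.0004  0.    ]
guard False [0.6598 0.1658 0.1903]
guard True [0.6597 0.1657 0.175 ] [-0.94 -1.13  6.26]
released 0.05820669835422756 0.0 22.625
23.75
```

View pics/w5.png

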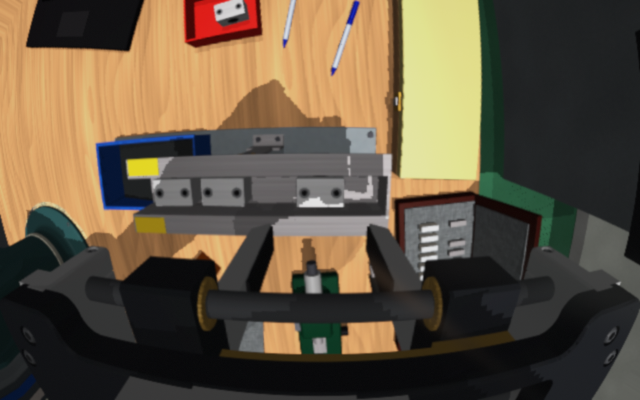

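All three blocks lie in the trough: lot_a at (172,192), lot_b at (223,192) and block_c flat at (320,192). Next I push the right edge down along the arc with closed fingers.

```bash
cat > push.py <<'E'
from h import *
a=-.0717;o=down(a);u=np.array([np.cos(a),np.sin(a)]);n=np.array([-u[1],u[0]])
P0=np.array([.577,.2132-.0717*.577])
def tcp(th,z0):  # pivot-side corner of the tip rides on local (-97.5, 60)
    x=-.0975*np.cos(th)-.060*np.sin(th)-.0125; z=-.0975*np.sin(th)+.060*np.cos(th)-.060
    return np.r_[P0+u*x-n*.033,z0+z]
E
python3 - <<'E'
from push import *
import pickle
set_gripper(0,30)
move_straight(np.r_[tcp(0,0)[:2],.31],o,vel=.25)
move_straight(tcp(0,.235),vel=.2);wait(.2)
g=move_straight(tcp(0,.212),vel=.03,guard=1.2);z0=read_eef_pos()[2];print("touch",g,read_eef_pos().round(4),read_t())
np.save("z0.npy",z0)
if g and abs(z0-.22)<.005:
    for th in(.1,.2,.3,.4,.46,.52):
        g=move_straight(tcp(th,z0),o,vel=.06,guard=25);print(th,g,read_eef_pos().round(4),read_force().round(2))
        if g: break
    wait(1.5);print(read_force().round(2),read_t())
    w=snapshot("wrist");s=snapshot("scene");save("w6",w);np.save("s6.npy",s)
    crop=cv2.resize(s[120:320,330:530],None,fx=2.4,fy=2.4,interpolation=cv2.INTER_CUBIC);b=np.zeros((480,800,3),np.uint8)
    b[:,:480]=crop;b[:200,480:]=cv2.resize(w,(320,200));save("c6",b)
E
```

```text
touch True [0.4648 0.1467 0.2194] 26.9167
0.1 False [0.4594 0.1471 0.2096] [-2.19 -2.22  5.19]
0.2 False [0.455  0.1474 0.1992] [-3.06 -2.69  5.64]
0.3 False [0.4516 0.1477 0.1883] [-3.84 -2.23  4.78]
0.4 False [0.4493 0.1479 0.177 ] [-2.17 -3.05  3.55]
0.46 False [0.4485 0.148  0.1702] [-2.43 -2.16  3.23]
0.52 False [0.4481 0.148  0.1633] [-2.77 -1.98  4.01]
[-0.48 -2.02  3.7 ] 30.325
```

View pics/c6.png

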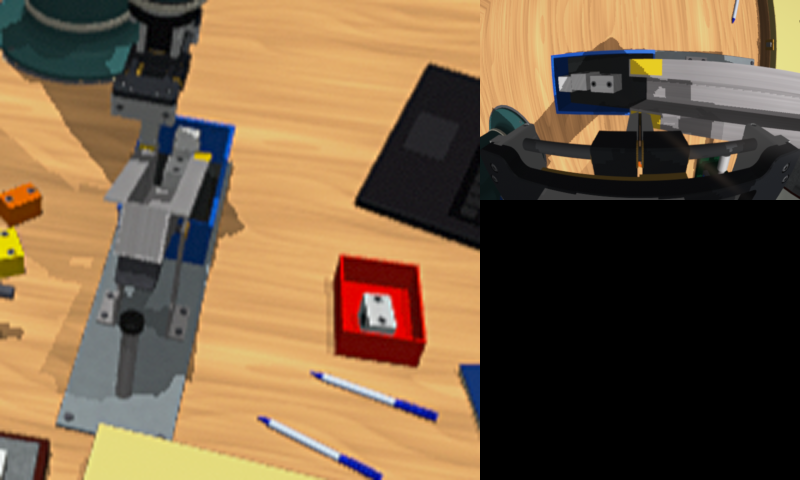

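The scene crop shows the trough tipped. The wrist inset has two blocks at the far end of the box, at (572,85) and (605,83), and something grey near the mouth at (668,90). I hold the tip a bit longer and enlarge that region with a fresh picture.

```bash
python3 - <<'E'
from push import *
wait(1.0);w=snapshot("wrist");t=snapshot("top");np.save("w7.npy",w)
old=cv2.cvtColor(cv2.imread("pics/w6.png"),cv2.COLOR_BGR2RGB)
print("changed px",(abs(w.astype(int)-old)[80:240,120:450].max(2)>40).sum(),read_force().round(2),read_t())
b=np.zeros((600,800,3),np.uint8)
c=cv2.resize(w[90:250,130:450],(800,400),interpolation=cv2.INTER_CUBIC);b[:400]=np.clip(c.astype(int)*1.3,0,255)
b[400:,:400]=cv2.resize(t[200:290,180:360],(400,200),interpolation=cv2.INTER_CUBIC)
b[400:,400:]=cv2.resize(np.load("s6.npy")[160:250,370:470],(400,200)) 
save("c7",b)
E
```

```text
changed px 0 [-1.49 -1.64  3.61] 31.525
```

View pics/c7.png

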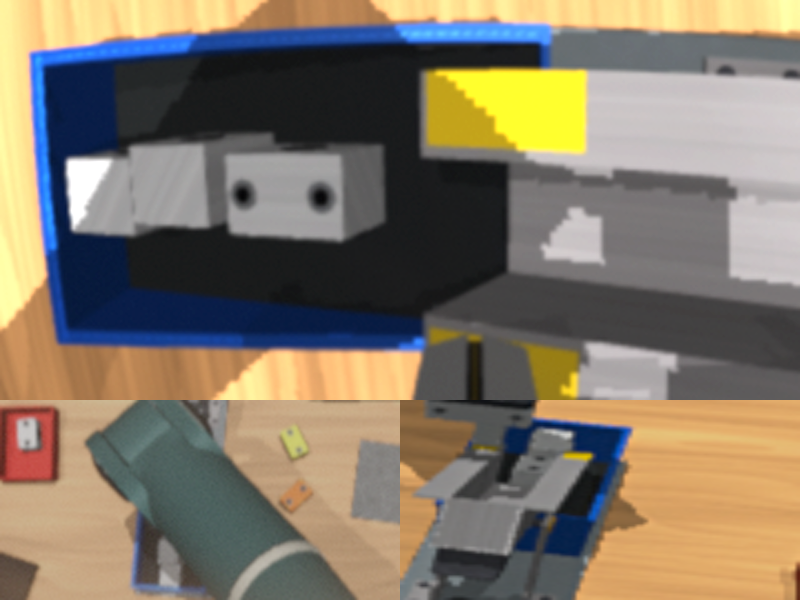

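The enlarged view shows all three blocks at rest in the blue box, at (100,195), (180,185) and (305,195). The trough is empty: the bright patch at (575,238) is only light on the floor. I let the trough come back along the arc, withdraw, check that it is level, and hand in.

```bash
python3 - <<'E'
from push import *
z0=float(np.load("z0.npy"))
for th in(.4,.25,.1,0): move_straight(tcp(th,z0),o,vel=.07)
print("f",read_force().round(2))
move_straight(tcp(0,z0+.02),vel=.06);move_straight(np.r_[tcp(0,0)[:2],.32],vel=.2)
move_straight([.57,.172,.34],o,vel=.25);move_to([.57,.172,.34],down(-np.pi/2));wait(.5)
im=snapshot("wrist");save("w8",im);c=calibration("wrist");a=im.astype(int)
old=np.load("w3.npy").astype(int)
low=(a[:,:,0]-a[:,:,2])<35
for v in(60,120,180):   # width at z=.22 must be 82 mm along the trough if level
    l=295
    while low[v,l-3:l].any(): l-=1
    r=350
    while low[v,r+1:r+4].any(): r+=1
    p,q=onz(c,l-.5,v,.22,True),onz(c,r+.5,v,.22,True);print(v,p[:2].round(4),q[:2].round(4),"w",round(p[1]-q[1],4))
hsv=cv2.cvtColor(im,cv2.COLOR_RGB2HSV);y=cv2.inRange(hsv,(22,140,80),(34,255,255));y[:,:260]=0;y[:,370:]=0;y[:255]=0;y[300:]=0
n,_,st,ce=cv2.connectedComponentsWithStats(y);print([(ce[i].round(1),st[i,4]) for i in range(1,n) if st[i,4]>40],read_t(),read_force().round(2))
E
```

```text
f [ 0.17 -0.32  2.92]
60 [0.7017 0.2042] [0.7026 0.1215] w 0.0827
120 [0.6427 0.2082] [0.643  0.1262] w 0.0819
180 [0.5836 0.2121] [0.5837 0.1309] w 0.0813
[] 36.4417 [ 0.18 -0.21 -0.64]
```

The strips are hidden behind the closed fingers here. I check that the trough is level by comparing its closed-end edge and width with the earlier picture.

```bash
python3 - <<'E'
from push import *
import pickle
set_gripper(.072);wait(1)
c=calibration("wrist");im=snapshot("wrist")
for nm,a,k in(("before",np.load("w3.npy").astype(int),pickle.load(open("w3.pkl","rb"))),("now",im.astype(int),c)):
    d=(a[:,:,0]-a[:,:,2])
    end=[onz(k,u,20+np.argmax(d[20:60,u]<35),.22,True)[0] for u in range(295,370,3)]
    W=[]
    for v in range(50,100,2):
        l=295
        while (d[v,l-3:l]<35).any(): l-=1
        r=350
        while (d[v,r+1:r+4]<35).any(): r+=1
        W.append(onz(k,l-.5,v,.22,True)[1]-onz(k,r+.5,v,.22,True)[1])
    hsv=cv2.cvtColor(a.astype(np.uint8),cv2.COLOR_RGB2HSV);y=cv2.inRange(hsv,(22,140,60),(34,255,255));y[:,:260]=0;y[:,370:]=0;y[:255]=0;y[300:]=0
    n,_,st,ce=cv2.connectedComponentsWithStats(y)
    print(nm,"end x",np.median(end).round(4),"w",np.mean(W).round(4),[(onz(k,*ce[i],.22,True)[:2].round(4),st[i].tolist()) for i in range(1,n) if st[i,4]>40])
print(read_t())
E
```

```text
before end x 0.7301 w 0.0817 [(array([0.4758, 0.2106]), [277, 262, 17, 31, 483]), (array([0.473 , 0.1469]), [334, 266, 18, 28, 441])]
now end x 0.73 w 0.0819 [(array([0.4754, 0.2105]), [277, 261, 16, 32, 476]), (array([0.4729, 0.1469]), [334, 266, 18, 28, 444])]
38.6667
```

The end edge, width and strips all match the earlier level picture, so the trough is level and the arm is clear.

```bash
python3 -c "
from bench import *
print(hand_in())"
```

```text
the job is handed in; nothing more can be done
None
```

The job is handed in at about 39 s: all three blocks were at rest in the blue box, the trough was back level and the arm was clear, but `hand_in()` returned no verdict and I did not re-measure the bystanders.

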